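Clip the copper absorber plate into the counting bracket

ROBOT

A 6-joint arm with a two-finger parallel gripper is mounted at the origin on a cart in front of the work surface, level with it; the furniture and walls round the work are solid. World frame = base frame: x ahead of the robot, y to its left, z up, the work surface at z = 0. Lengths are in m, angles in rad, forces in N, time in s.
With the tool pointing down it reaches from about 0.275 to 0.75 m from the base axis. Payload 10.2 kg.
Tool frame: the origin (TCP) lies at the very end of the fingers, on their centre line; the grasp point (between the pads) lies 19 mm behind it; z points along the fingers, y is the direction in which the jaws open and shut (so a half turn about z gives the same grasp; the last joint's range is limited). The gripper opens to 88 mm and grips with 3 to 60 N. Pads are 18 mm wide; open, the fingers measure 123 mm over their backs; the gripper's body (75 mm by 187 mm) begins 45 mm behind the grasp point.
Start: joints at [-1.374, 0.313, 1.498, -0, 1.331, -0.223], TCP at [0.214, -0.479, 0.239] pointing down, gripper open.
Joint ranges: [-2.94, 2.94], [-0.97, 2.17], [0.19, 2.56], [-1.23, 4.37], [0.02, 3.11], [-2.88, 2.88]. Speed limits (rad/s): [2.39, 2.39, 3.01, 3.14, 3.14, 3.14].

INTERFACE

Orientations are given as a unit quaternion [w, x, y, z].
In Python, from bench import observe, capture, camera_model, sign_off gives the robot as it stands.
- The arm moves only by the shell command python3 -m inch 'ROWS' [FORCE]. ROWS is text: rows parted by semicolons, each of 7 numbers parted by spaces: the shift along the world's x, y, z as a fraction of full scale, then the turn, a rotation vector about the world's x, y, z as a fraction of full scale, then the gripper's target within -1 to 1 (fully open at 1, half-way at 0, shut at -1). In form: tx ty tz rx ry rz hand; .... A call has 1 to 5 rows; each row shifts and turns the commanded pose from where the row before left it; what a row does not reach is not made up. Full scale, the value 1, is 0.1 m for a shift and pi/2 rad for a turn. A row lasts 1/10 s, in which the tool goes at most 50 mm and 8.59 degrees, less where a joint would pass 70% of its speed; a pose out of reach is approached as far as the arm can. A call with a number of a shift or a turn outside -1 to 1 is refused whole. A call with a gripper value outside its range is refused whole. The fingers move at their own pace and stop on an object; FORCE is the grip in N (left out, the last holds). Time passes only in rows, so rows that do not move let the fingers close. It gives the time, the measured TCP pose, the force and the opening at its end, in the units of the state.
- observe(): the state, without advancing time (a new reading comes with each control period).
- capture(name): name is "side" or "top"; returns the picture (420x560x3 uint8, red, green, blue); there is no depth.
- camera_model(name): a dict with "fovy" (degrees; the focal length in pixels is half the picture's height over the tangent of half this angle, whatever the lens; pixels are square), "cx", "cy" (the principal point, pixels), "distortion" ([k1, k2, p1, p2, k3] as OpenCV has them; the pictures are not rectified), "R" (3x3) and "t" (3): a world point X has camera coordinates R X + t. Camera axes: x right, y down, z forward; pixel columns grow to the right and rows downward; lengths in m; the calibration is good to about 2 mm. A picture is of the moment at which its call begins. camera_model takes no time and is no camera call.
- sign_off(): hands the job in, once; it reports no verdict.
The state is a dict: "t": time; "qpos": joint angles; "qvel": joint speeds; "joint_torque": joint torques, N m; "tcp_pos": TCP position; "eef_rot": TCP orientation; "force": force on the tool from outside, world axes, zero at the start; "torque": the same for the moment, N m; "finger_gap": opening from 0.0 (shut) to 1.0 (fully open).
Only numpy, scipy, OpenCV 4.12 (cv2) and the standard library are available. Lean on these libraries where they do the work, as an engineer would, in place of code of your own. Each camera call takes 0.05 s, during which the arm holds its last target. There are 200 camera calls.

TASK

Fit the copper absorber plate into the counting bracket: put its two ears into the two slots from above and press it down past the spring clips until it sits fully home and flat over the detector window, then let go. Leave the aluminium plate where it lies.

Things in the scene. Friction and masses are not known exactly. Their poses are not given: they have to be found in the camera images.
- copper_plate_grip (a point): Centre of the black grip bar of the loose copper-coloured plate (about 180 g, lies flat, z up). Plate 60 (x) x 70 (y) x 6 mm, an ear at each y end: 16 mm wide, tips 62 mm from the centre. Grip bar on its middle: 14 mm thick along x (close fingers along x), 30 mm along y, from 6 to 50 mm above the underside; this point is 28 mm above the underside. Same after a half turn.
- aluminium_plate_grip (a point): The same point on the silver-grey aluminium plate, which has the same shape and the same black grip bar. Not wanted; it stays where it lies.
- bracket_seat (a point): Middle of the seat of the grey fixed bracket, 22 mm above the desk, where the underside of a plate fully home lies (its grip centre 28 mm higher). Base 84 (x) x 140 (y) mm. Two posts 56 mm wide (x), 14 mm thick, 43 mm high stand at y = +51 and -51 mm, each with a slot open at the top for an ear (plate y along bracket y, either way round). +x and -x sides are open.
- bracket_slot (a point): Middle of the +y post's slot, 35 mm above the desk, where its two springy brass clips are closest (10 mm). They flare to 32 mm apart at 55 mm above the desk, are 18 mm apart below, and spread along x. The other slot is the same. A plate just laid in stays on the clips, too high; pressing it past them takes about 5 to 10 N and works up to 5 mm off centre.
Mind the look-alikes: they are no part of the job. Leave any green look-alike of the part that bears copper_plate_grip alone.

How it is judged:
At the end, for the whole second after the job is handed in: The copper plate is released in the bracket, both ears on the slot floors under the clips: at most 3 mm too high, within 5 degrees of level, centred within 12 mm, ears within 10 degrees of the slots' line; the aluminium plate is within 30 mm of where it was (horizontal distance between copper_plate_grip and bracket_seat below 0.012 m and z of copper_plate_grip in the frame of bracket_seat between 0.024 and 0.031 m and angle between copper_plate_grip's own z axis and vertical below 0.09 rad and angle between the y axis of copper_plate_grip and the y axis of bracket_seat, either way round below 0.175 rad); the robot touches nothing.
It fails at once if the aluminium plate was moved by more than 30 mm (distance of aluminium_plate_grip from where it was at the start of the episode above 0.03 m).
It also fails if it takes over 38 s, if anything falls off the work surface, if the arm or the gripper's body presses on something with over 40 N, if the wrist force passes 120 N, or if a joint passes its speed limit or range.

## Working session

There is one attempt and no reset: what is moved stays moved. The work goes in short steps, Python scripts to look and compute and a shell command to move; the robot and the scene stay as the last step left them, time stands still between calls to the robot, and variables do not carry over. Pictures are saved under pics/ and viewed, about 8 in all and at most 12, crops included, and the job is handed in when it is done.

```bash
mkdir -p pics
python3 - <<'E'
from bench import *
import cv2
for n in("top","side"):
    cv2.imwrite(f"pics/{n}0.png",capture(n)[:,:,::-1]); m=camera_model(n); print(n,m)
s=observe();print(s)
E
```

```text
top {'fovy': 51.28261817983131, 'cx': 287.71619194796733, 'cy': 209.65236180419512, 'distortion': array([-0.03798707,  0.        ,  0.        ,  0.        ,  0.        ]), 'R': array([[-0.01334925, -0.99962636, -0.02385257],
       [-0.9948854 ,  0.01566702, -0.09978766],
       [ 0.10012407,  0.02239848, -0.99472281]]), 't': array([0.00619401, 0.62258984, 1.22521119])}
side {'fovy': 47.77925114768223, 'cx': 285.5663915448376, 'cy': 209.0679429338583, 'distortion': array([-0.0023393,  0.       ,  0.       ,  0.       ,  0.       ]), 'R': array([[-0.87855542, -0.47761802, -0.00462648],
       [-0.29482472,  0.54988574, -0.78147556],
       [ 0.37579084, -0.68520559, -0.6239187 ]]), 't': array([0.5254019 , 0.2311558 , 0.96417464])}
{'t': 0.1, 'qpos': array([-1.37439938e+00,  3.13393201e-01,  1.49832344e+00,  7.58968488e-06,
        1.33102963e+00, -2.23364859e-01]), 'qvel': array([ 8.48604861e-04, -1.29425582e-03, -3.11346874e-03, -4.26328757e-05,
        2.52442178e-04,  1.24848162e-03]), 'joint_torque': array([ 2.20884758e-03, -4.02811718e+01, -2.52646548e+01,  6.95047318e-02,
        3.42347135e-02, -7.28618215e-05]), 'tcp_pos': array([ 0.21392463, -0.47920389,  0.23823292]), 'eef_rot': array([-5.76710450e-04,  9.78055760e-01,  2.08342500e-01,  1.14629089e-05]), 'force': array([0.53427152, 0.49709354, 0.17745709]), 'torque': array([ 0.02744608, -0.03854067, -0.0520701 ]), 'finger_gap': 1.0004602177225936}
```

View pics/top0.png

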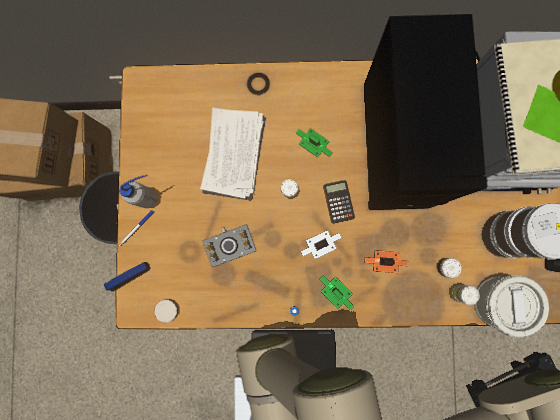

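View pics/side0.png

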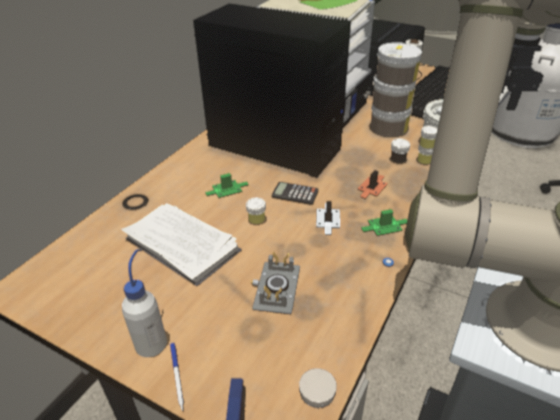

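Top view: copper plate at about (386,261), aluminium plate at (321,244), bracket at (229,245), and green look-alikes at (337,292) and (314,142). Next I measure them.

```bash
cat > h.py <<'E'
import numpy as np, cv2
from bench import *
def K(m):
    f=210/np.tan(np.radians(m["fovy"]/2)); return np.array([[f,0,m["cx"]],[0,f,m["cy"]],[0,0,1.]])
def ray(n,uv):
    m=camera_model(n); p=cv2.undistortPoints(np.array(uv,float).reshape(-1,1,2),K(m),m["distortion"]).reshape(-1,2)
    d=np.c_[p,np.ones(len(p))]@m["R"]; return -m["R"].T@m["t"],d
def plane(n,uv,z):
    c,d=ray(n,uv); return c+d*((z-c[2])/d[:,2])[:,None]
def proj(n,X):
    m=camera_model(n); return cv2.projectPoints(np.array(X,float).reshape(-1,1,3),cv2.Rodrigues(m["R"])[0],m["t"],K(m),m["distortion"])[0].reshape(-1,2)
def blob(mask,roi):
    x0,y0,x1,y1=roi; k=np.zeros(mask.shape,np.uint8); k[y0:y1,x0:x1]=mask[y0:y1,x0:x1]
    k=k.astype(np.uint8); n,l,s,c=cv2.connectedComponentsWithStats(k)
    i=1+s[1:,4].argmax(); return np.argwhere(l==i)[:,::-1].astype(float)
E
python3 - <<'E'
from h import *
im=cv2.imread("pics/top0.png"); hsv=cv2.cvtColor(im,cv2.COLOR_BGR2HSV); sd=cv2.imread("pics/side0.png")
H,S,V=[hsv[...,i].astype(int) for i in range(3)]
cop=(H<14)&(S>150)&(V>150)
b=blob(cop,(355,235,420,285)); P=plane("top",b,.006)[:,:2]
r=cv2.minAreaRect(P.astype(np.float32)*1000); print("copper",len(b),b.min(0),b.max(0),r)
w=np.linalg.svd(P-P.mean(0),full_matrices=False)[2][0]; print("axis",w,np.degrees(np.arctan2(w[1],w[0])))
blk=blob(V<60,(365,245,405,278)); print("bar px",blk.mean(0),len(blk),plane("top",[blk.mean(0)],.05))
g=(S<60)&(V>60)
b=blob(g,(195,215,265,275));P=plane("top",b,.02)[:,:2];r=cv2.minAreaRect(P.astype(np.float32)*1000);print("bracket",len(b),r)
a=blob((S<60)&(V>170),(295,220,350,265));P=plane("top",a,.006)[:,:2];print("alu",cv2.minAreaRect(P.astype(np.float32)*1000))
t=cv2.resize(im[215:285,190:415],None,fx=3.5,fy=3.5,interpolation=cv2.INTER_CUBIC)
s=cv2.resize(sd[160:320,240:420],None,fx=2,fy=2,interpolation=cv2.INTER_CUBIC)
o=np.zeros((t.shape[0]+s.shape[0],t.shape[1],3),np.uint8);o[:t.shape[0]]=t;o[t.shape[0]:,:s.shape[1]]=s
cv2.imwrite("pics/c1.png",o)
E
```

```text
copper 453 [365. 250.] [407. 272.] ((471.1069641113281, -284.0409851074219), (121.87125396728516, 59.623748779296875), 83.98333740234375)
axis [-0.08679945 -0.99622581] -94.97950814763946
bar px [386.29032258 261.27956989] 93 [[ 0.47177303 -0.27617998  0.05      ]]
bracket 1145 ((528.4662475585938, 170.4477996826172), (94.60432434082031, 136.70970153808594), 20.306903839111328)
alu ((522.9474487304688, -96.47427368164062), (59.43359375, 122.20594024658203), 25.60982894897461)
```

View pics/c1.png

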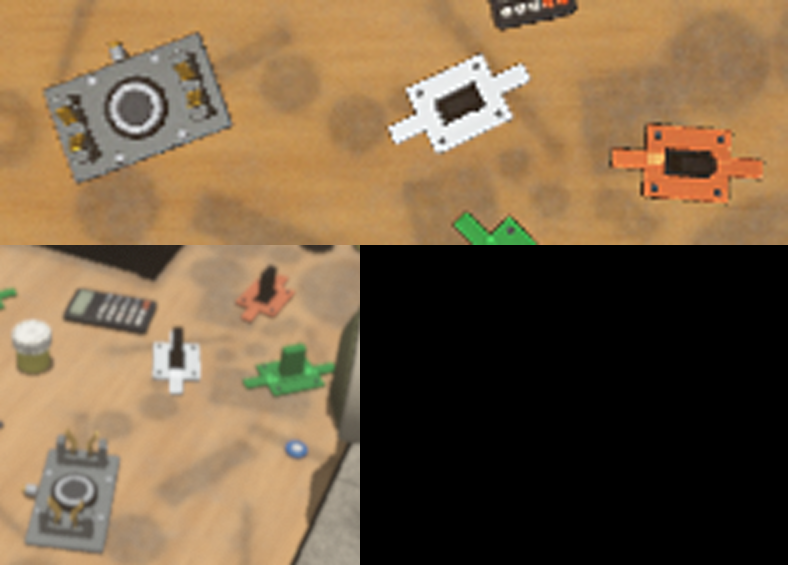

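```bash
python3 - <<'E'
from h import *
c=lambda p:[(190+x/3.5,215+y/3.5) for x,y in p]
Q=plane("top",c([(45,90),(200,33),(231,125),(78,181)]),.022);print(Q.round(4),Q.mean(0)); e=(Q[0]-Q[1]+Q[3]-Q[2]);print(np.degrees(np.arctan2(-e[0],e[1])))
print("ring",plane("top",c([(137,107)]),.022))
Q=plane("top",c([(612,157),(762,170),(647,124),(732,130),(641,197),(725,203)]),.006);print(Q.round(4),Q[2:].mean(0)); e=Q[0]-Q[1];print(np.degrees(np.arctan2(-e[0],e[1])))
print("box",plane("top",[(371,208),(473,197)],0), "side box", plane("side",[(208,150),(320,167)],0))
E
python3 -m inch '0.25 0.2 0 0 0 0.095 1;0.3 0.25 0 0 0 0.095 1;0.3 0.25 0 0 0 0.095 1;0.3 0.25 0 0 0 0.095 1;0.3 0.25 0 0 0 0.095 1'
python3 -m inch '0.3 0.25 0 0 0 0.095 1;0.3 0.25 0 0 0 0.095 1;0.3 0.15 0 0 0 0.006 1;0 0 0 0 0 0 1;0 0 0 0 0 0 1'
```

```text
[[0.5372 0.2439 0.022 ]
 [0.5825 0.1152 0.022 ]
 [0.5064 0.09   0.022 ]
 [0.4622 0.2163 0.022 ]] [0.5220799  0.16635262 0.022     ]
19.34869731100395
ring [[0.52219674 0.1675277  0.022     ]]
[[ 0.4759 -0.2233  0.006 ]
 [ 0.4634 -0.3465  0.006 ]
 [ 0.5026 -0.253   0.006 ]
 [ 0.4966 -0.323   0.006 ]
 [ 0.4428 -0.2462  0.006 ]
 [ 0.4369 -0.315   0.006 ]] [ 0.46969671 -0.2842798   0.006     ]
-5.7957840775683245
box [[ 0.62678028 -0.24673535  0.        ]
 [ 0.6545846  -0.54798333  0.        ]] side box [[ 0.99753779 -0.2236663   0.        ]
 [ 0.64554626 -0.30241991  0.        ]]
t: 0.6
tcp_pos: [0.3599, -0.3582, 0.2385]
eef_rot: [-0.0, 0.833, 0.553, 0.0]
force: [-0.2, -0.5, -0.8]
finger_gap: 0.995
t: 1.1
tcp_pos: [0.449, -0.2941, 0.2383]
eef_rot: [-0.0, 0.74, 0.672, -0.0]
force: [0.5, -1.1, 0.9]
finger_gap: 1.0
```

```bash
python3 -m inch '0.21 0.1 -0.3 0 0 0 1;0 0 -0.45 0 0 0 1;0 0 -0.45 0 0 0 1;0 0 -0.43 0 0 0 1;0 0 0 0 0 0 1'
python3 - <<'E'
from h import *
s=observe();print(s["tcp_pos"])
sd=capture("side")[:,:,::-1];tp=capture("top")[:,:,::-1]
a=cv2.resize(sd[130:250,300:440],(560,480),interpolation=cv2.INTER_CUBIC)
print(proj("side",[s["tcp_pos"],[.470,-.284,.05]]))
cv2.imwrite("pics/s2.png",a)
E
```

```text
t: 1.6
tcp_pos: [0.4669, -0.2833, 0.0712]
eef_rot: [-0.005, 0.741, 0.671, -0.0]
force: [-1.1, 0.3, 0.9]
finger_gap: 1.005
[ 0.4669065  -0.2832746   0.07119396]
[[377.55084377 165.71515964]
 [375.67560387 171.75348465]]
```

View pics/s2.png

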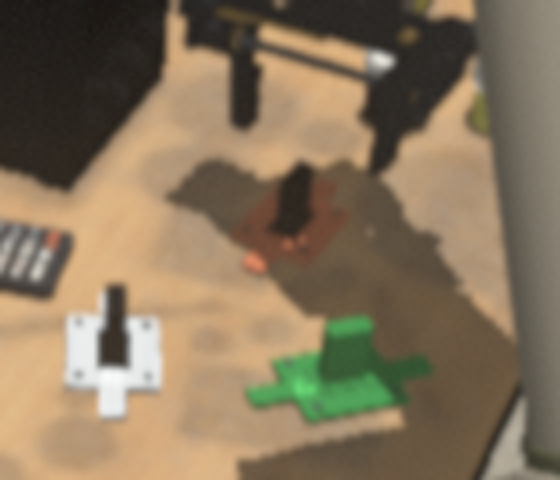

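The side view shows the fingertips at about (361,161) and (396,172) straddling the black bar top at (374,172). That agrees with the estimate within 2 px, so I descend and grip.

```bash
python3 -m inch '0.03 0.02 -0.3 0 0 0 1;0 0 -0.28 0 0 0 1;0 0 0 0 0 0 1' 50
python3 -m inch '0 0 0 0 0 0 -1;0 0 0 0 0 0 -1;0 0 0 0 0 0 -1;0 0 0 0 0 0 -1;0 0 0 0 0 0 -1' 50
python3 -m inch '0 0 0 0 0 0 -1;0 0 0 0 0 0 -1;0 0 0 0 0 0 -1'
```

```text
t: 2.0
tcp_pos: [0.4725, -0.2825, 0.0177]
eef_rot: [-0.001, 0.741, 0.672, -0.0]
force: [-0.2, -0.0, 0.7]
finger_gap: 1.0
t: 2.5
tcp_pos: [0.4731, -0.2826, 0.0182]
eef_rot: [0.0, 0.741, 0.672, 0.0]
force: [-0.1, 0.3, 0.0]
finger_gap: 0.57
t: 2.8
tcp_pos: [0.4729, -0.2824, 0.0177]
eef_rot: [-0.0, 0.741, 0.672, -0.0]
force: [-0.2, -0.3, -0.0]
finger_gap: 0.294
```

```bash
python3 -m inch '0 0 -0.03 0 0 0 -1;0 0 0 0 0 0 -1;0 0 0 0 0 0 -1;0 0 0 0 0 0 -1;0 0 0 0 0 0 -1'
python3 -m inch '0 0 0.2 0 0 0 -1;0 0 0.4 0 0 0 -1;0 0 0.4 0 0 0 -1;0 0 0.2 0 0 0 -1;0 0 0 0 0 0 -1'
```

```text
t: 3.3
tcp_pos: [0.4729, -0.2824, 0.0146]
eef_rot: [-0.0, 0.741, 0.672, -0.0]
force: [0.2, -0.7, -1.1]
finger_gap: 0.154
t: 3.8
tcp_pos: [0.4739, -0.2833, 0.1374]
eef_rot: [0.003, 0.741, 0.672, 0.0]
force: [0.1, -0.7, -1.5]
finger_gap: 0.155
```

```bash
python3 -m inch '0 0.2 0 0 0 0.028 -1;0.04 0.4 0 0 0 0.028 -1;0.05 0.4 0 0 0 0.028 -1;0.05 0.4 0 0 0 0.028 -1;0.05 0.4 0 0 0 0.028 -1'
python3 -m inch '0.05 0.4 0 0 0 0.028 -1;0.05 0.4 0 0 0 0.028 -1;0.05 0.4 0 0 0 0.028 -1;0.05 0.4 0 0 0 0.028 -1;0.05 0.4 0 0 0 0.029 -1'
python3 -m inch '0.04 0.4 0 0 0 0 -1;0.02 0.3 0 0 0 0 -1;0 0 0 0 0 0 -1;0 0 0 0 0 0 -1'
```

```text
t: 4.3
tcp_pos: [0.4913, -0.1007, 0.1331]
eef_rot: [-0.001, 0.662, 0.75, -0.0]
force: [0.8, -0.2, -2.0]
finger_gap: 0.154
t: 4.8
tcp_pos: [0.5163, 0.0993, 0.133]
eef_rot: [-0.001, 0.575, 0.818, -0.001]
force: [0.3, -0.7, -0.7]
finger_gap: 0.152
t: 5.2
tcp_pos: [0.5223, 0.1677, 0.1332]
eef_rot: [-0.001, 0.575, 0.818, -0.001]
force: [-1.1, -0.8, -1.1]
finger_gap: 0.152
```

Run:
```python
from h import *
s=observe();p=s["tcp_pos"];print(p)
sd=capture("side")[:,:,::-1];tp=capture("top")[:,:,::-1]
cv2.imwrite("pics/sfull3.png",sd);cv2.imwrite("pics/tfull3.png",tp)
a=cv2.resize(sd[170:330,220:350],(520,640)[:2],interpolation=cv2.INTER_CUBIC)[:600]
b=cv2.resize(tp[195:285,180:280],(400,360),interpolation=cv2.INTER_CUBIC)
a=cv2.resize(sd[170:320,220:320],(400,600),interpolation=cv2.INTER_CUBIC)
o=np.zeros((600,800,3),np.uint8);o[:,:400]=a;o[:360,400:]=b;cv2.imwrite("pics/c3.png",o)
```

```text
[0.52227037 0.16768775 0.13316279]
```

View pics/c3.png

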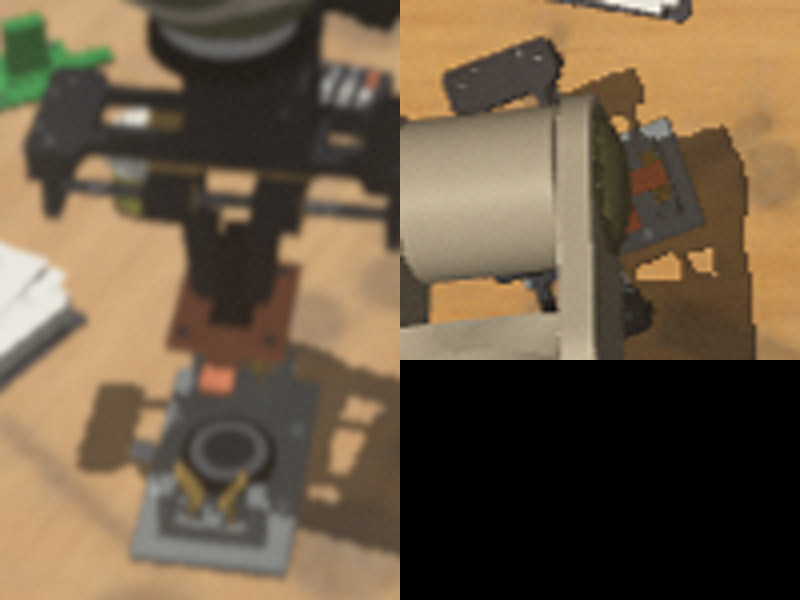

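Run:
```python
from h import *
th=np.radians(19.8);R=np.array([[np.cos(th),-np.sin(th)],[np.sin(th),np.cos(th)]])
c=np.array([.5223,.1677]);pts=[(8,62,0),(-8,62,0),(8,62,6),(-8,62,6),(30,35,0),(-30,35,0),(-30,35,6),(-30,-35,6)]
X=[[*(c+R@np.array(p[:2])/1000),.1186+p[2]/1000] for p in pts]
for p,u in zip(pts,(proj("side",X)-[220,170])*4):print("pl",p,u.round(0))
c=np.array([.5222,.167])
pts=[(42,70,22),(-42,70,22),(-42,-70,22),(42,-70,22),(0,0,22),(-16,51,55),(16,51,55),(-28,58,43),(28,58,43)]
X=[[*(c+R@np.array(p[:2])/1000),p[2]/1000] for p in pts]
for p,u,v in zip(pts,(proj("side",X)-[220,170])*4,(proj("top",X)-[190,215])*3.5):print("br",p,u.round(0),v.round(0))
```

```text
pl (8, 62, 0) [198. 391.]
pl (-8, 62, 0) [230. 394.]
pl (8, 62, 6) [197. 382.]
pl (-8, 62, 6) [230. 385.]
pl (30, 35, 0) [164. 347.]
pl (-30, 35, 0) [283. 360.]
pl (-30, 35, 6) [283. 351.]
pl (-30, -35, 6) [302. 258.]
br (42, 70, 22) [136. 525.] [41. 89.]
br (-42, 70, 22) [297. 544.] [ 75. 185.]
br (-42, -70, 22) [330. 354.] [235. 125.]
br (42, -70, 22) [186. 338.] [200.  29.]
br (0, 0, 22) [238. 435.] [138. 107.]
br (-16, 51, 55) [252. 467.] [ 78. 147.]
br (16, 51, 55) [190. 460.] [ 65. 110.]
br (-28, 58, 43) [273. 496.] [ 78. 164.]
br (28, 58, 43) [166. 483.] [55. 99.]
```

The side view shows the held plate within 1 px of its predicted place (ear tip at crop (217,391)). The bracket appears about 2 px left of the top-view estimate. I apply half of that correction, go lower and look again.

```bash
python3 -m inch '0.02 0.01 -0.2 0 0 0 -1;0 0 -0.25 0 0 0 -1;0 0 -0.1 0 0 0 -1;0 0 0 0 0 0 -1;0 0 0 0 0 0 -1'
python3 - <<'E'
from h import *
s=observe();p=s["tcp_pos"];print(p)
sd=capture("side")[:,:,::-1]
cv2.imwrite("pics/c4.png",cv2.resize(sd[220:320,240:320],(480,600),interpolation=cv2.INTER_CUBIC))
E
```

```text
t: 5.8
tcp_pos: [0.5255, 0.1682, 0.0805]
eef_rot: [0.0, 0.576, 0.818, 0.0]
force: [0.2, -0.2, -0.9]
finger_gap: 0.153
[0.52545137 0.16817997 0.08049143]
```

View pics/c4.png

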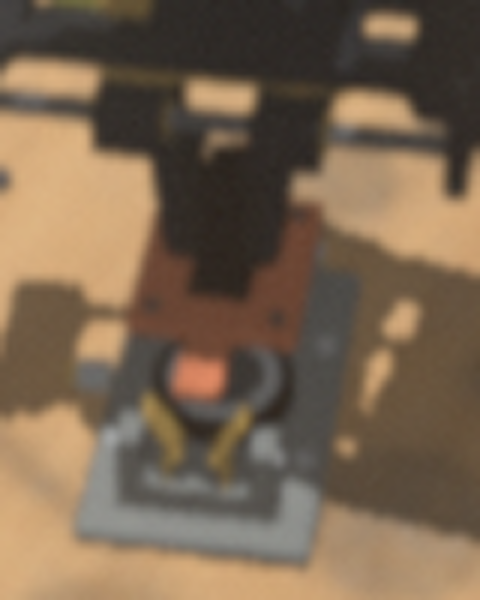

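Run:
```python
from h import *
th=np.radians(19.8);R=np.array([[np.cos(th),-np.sin(th)],[np.sin(th),np.cos(th)]])
def P(c,p):return ((proj("side",[[*(np.array(c)+R@np.array(p[:2])/1000),p[2]/1000]])-[240,220])*6).round(0)[0]
c=(.5255,.1682)
for p in [(8,62,65.9),(-8,62,65.9),(8,62,71.9),(30,35,65.9),(-30,35,65.9),(0,51,55),(0,51,35),(16,51,55),(-16,51,55),(42,70,0),(-42,70,0),(0,0,22),(28,58,43),(-28,58,43)]:print(p,P(c,p))
print("dx,dy 10mm",P(c,(10,51,55)),P(c,(0,61,55)))
```

```text
(8, 62, 65.9) [172. 394.]
(-8, 62, 65.9) [219. 399.]
(8, 62, 71.9) [171. 382.]
(30, 35, 65.9) [123. 329.]
(-30, 35, 65.9) [295. 348.]
(0, 51, 55) [201. 394.]
(0, 51, 35) [203. 433.]
(16, 51, 55) [155. 389.]
(-16, 51, 55) [248. 399.]
(42, 70, 0) [ 77. 528.]
(-42, 70, 0) [315. 556.]
(0, 0, 22) [227. 352.]
(28, 58, 43) [118. 424.]
(-28, 58, 43) [279. 442.]
dx,dy 10mm [173. 391.] [196. 416.]
```

The ear at (197,395) lies between the clip tips at (147,395) and (247,410). It is centred within about 1 mm in x, and the bracket sits about 3 mm further along +y. I shift and press down.

```bash
python3 -m inch '0 0.025 -0.1 0 0 0 -1;0 0 -0.05 0 0 0 -1;0 0 -0.05 0 0 0 -1;0 0 0 0 0 0 -1'
python3 -m inch '0 0 -0.05 0 0 0 -1;0 0 -0.05 0 0 0 -1;0 0 -0.05 0 0 0 -1;0 0 0 0 0 0 -1'
```

```text
t: 6.25
tcp_pos: [0.5246, 0.1711, 0.0589]
eef_rot: [-0.0, 0.575, 0.818, -0.0]
force: [1.0, 0.9, -2.2]
finger_gap: 0.154
t: 6.65
tcp_pos: [0.5251, 0.171, 0.0443]
eef_rot: [0.0, 0.575, 0.818, 0.0]
force: [2.4, -0.6, -3.5]
finger_gap: 0.154
```

```bash
python3 -m inch '0 0 -0.04 0 0 0 -1;0 0 0 0 0 0 -1'
python3 -m inch '0 0 -0.04 0 0 0 -1;0 0 0 0 0 0 -1;0 0 0 0 0 0 -1'
```

```text
t: 6.85
tcp_pos: [0.5245, 0.171, 0.04]
eef_rot: [-0.001, 0.575, 0.818, -0.0]
force: [0.7, 0.8, -4.8]
finger_gap: 0.155
t: 7.15
tcp_pos: [0.5248, 0.1711, 0.0365]
eef_rot: [-0.0, 0.575, 0.818, -0.0]
force: [-0.2, -0.5, -1.1]
finger_gap: 0.157
```

```bash
python3 -m inch '0 0 -0.02 0 0 0 -1;0 0 0 0 0 0 -1'; python3 -m inch '0 0 -0.02 0 0 0 -1;0 0 0 0 0 0 -1'
```

```text
t: 7.35
tcp_pos: [0.525, 0.1711, 0.0361]
eef_rot: [0.0, 0.575, 0.818, -0.0]
force: [-6.2, -1.4, 13.1]
finger_gap: 0.151
t: 7.55
tcp_pos: [0.5251, 0.1711, 0.0361]
eef_rot: [0.0, 0.575, 0.818, 0.0]
force: [-14.4, -3.3, 34.2]
finger_gap: 0.153
```

The hard stop came at TCP z 0.0361, which puts the plate underside at about 21.5 mm, so it is on the floor. I relax the press, open and retreat straight up.

```bash
python3 -m inch '0 0 0.035 0 0 0 -1;0 0 0 0 0 0 -1'; python3 -m inch '0 0 0 0 0 0 0;0 0 0 0 0 0 0;0 0 0 0 0 0 0;0 0 0 0 0 0 0;0 0 0 0 0 0 0' ; python3 -m inch '0 0 0.1 0 0 0 0;0 0 0.3 0 0 0 0;0 0 0.4 0 0 0 0;0 0 0.4 0 0 0 0;0 0 0.4 0 0 0 0'
python3 -m inch '-0.3 -0.4 0.2 0 0 0 0;-0.3 -0.4 0.1 0 0 0 0;-0.3 -0.4 0 0 0 0 0;-0.3 -0.4 0 0 0 0 0;0 0 0 0 0 0 0'
python3 - <<'E'
from h import *
s=observe();print(s["tcp_pos"])
sd=capture("side")[:,:,::-1];tp=capture("top")[:,:,::-1]
cv2.imwrite("pics/sfull5.png",sd);cv2.imwrite("pics/tfull5.png",tp)
o=np.zeros((600,800,3),np.uint8);o[:,:400]=cv2.resize(sd[200:320,240:320],(400,600),interpolation=cv2.INTER_CUBIC)
o[:400,400:]=cv2.resize(tp[205:285,190:270],(400,400),interpolation=cv2.INTER_CUBIC);cv2.imwrite("pics/c5.png",o)
th=np.radians(19.8);R=np.array([[np.cos(th),-np.sin(th)],[np.sin(th),np.cos(th)]])
for p in [(0,0,72),(0,62,22),(0,62,30),(30,35,28),(-30,35,28),(-30,-35,28)]:
    X=[[*(np.array([.525,.171])+R@np.array(p[:2])/1000),p[2]/1000]]
    print(p,((proj("side",X)-[240,200])*5).round(0)[0],((proj("top",X)-[190,205])*5).round(0)[0]+[400,0])
E
```

```text
t: 7.75
tcp_pos: [0.5252, 0.1711, 0.0367]
eef_rot: [0.0, 0.575, 0.818, 0.0]
force: [0.0, 0.3, -1.4]
finger_gap: 0.154
t: 8.25
tcp_pos: [0.525, 0.1711, 0.0361]
eef_rot: [-0.0, 0.575, 0.818, -0.0]
force: [-0.2, 0.1, 0.8]
finger_gap: 0.499
t: 8.75
tcp_pos: [0.5247, 0.1711, 0.1987]
eef_rot: [0.0, 0.575, 0.818, 0.0]
force: [0.5, -0.1, 0.3]
finger_gap: 0.499
t: 9.25
tcp_pos: [0.4055, 0.0118, 0.2255]
eef_rot: [0.001, 0.578, 0.816, -0.0]
force: [1.1, 1.0, -0.1]
finger_gap: 0.497
[0.40545405 0.0118062  0.22546632]
(0, 0, 72) [186. 316.] [575. 196.]
(0, 62, 22) [163. 507.] [489. 236.]
(0, 62, 30) [162. 494.] [486. 236.]
(30, 35, 28) [104. 441.] [513. 170.]
(-30, 35, 28) [244. 457.] [549. 269.]
(-30, -35, 28) [267. 338.] [663. 226.]
```

View pics/c5.png

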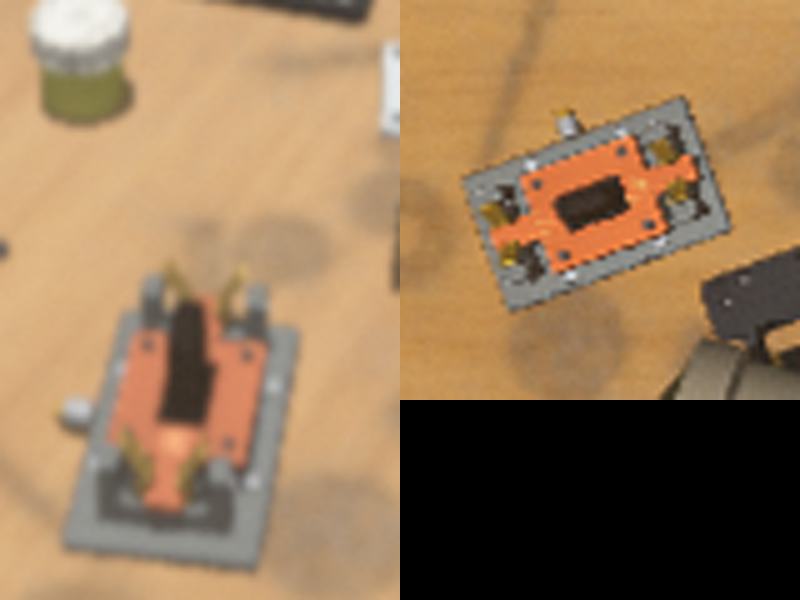

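Both ears sit between and under the brass clips at crop (515,235) and (680,170). The plate is level and centred in the bracket, and the gripper is clear, so I hand in.

```bash
python3 -c "
from bench import *
print(sign_off())"
```

```text
the job is handed in; nothing more can be done
None
```

The copper plate is pressed home in the bracket and released, and the job was handed in at about 9.4 s of the 38 s allowed.

- **Seating:** I pressed until it hit a hard stop, with 34 N at the wrist. The stop came at TCP z 36.1 mm, which puts the plate underside at about 21.5 mm against the 22 mm seat.
- **Last pictures:** Both cameras show the ears in the slots under the clips. The plate looks level and centred, at the predicted position to within a few mm.
- **Robot:** It was clear of everything at hand-in, with the TCP at 0.225 m height and about 1 N of residual force.
- **Aluminium plate:** I never touched it, but I did not measure its position again at the end.
- **Disagreement:** The top and side cameras differed by about 3–4 mm on where the bracket was. I corrected for part of this before pressing, and nothing else failed.

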